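# Fit-check a taper-shank tool in a spindle block and break it free with the drift

## Robot

A 6-joint arm with a two-finger parallel gripper is mounted at the origin on the work surface. World frame = base frame: x ahead of the robot, y to its left, z up, the work surface at z = 0. Lengths are in mm, angles in rad, forces in N, time in s.
With the tool pointing down it reaches from about 350 to 775 mm from the base axis. Payload 5.5 kg.
Tool frame: the origin (TCP) lies between the finger pads; the fingertips stand 8 mm ahead of it and the grasp point (between the pads) lies 11 mm behind it; z points along the fingers, y is the line along which they close (so a half turn about z gives the same grasp; the last joint's range is limited). The gripper opens to 85 mm and grips with 20 to 120 N. Pads are 22 mm wide; open, the fingers measure 114 mm over their backs; the gripper's body (76 mm by 85 mm) begins 54 mm behind the grasp point. The pads swing forward as they close: fully open they stand 13 mm farther back than shut.
Start: joints at [1.149, 0.313, 0.046, 1.304, 0, 1.431], TCP at [159.924, 552.358, 203.423] pointing down, gripper open.
Joint ranges: [-2.76, 2.76], [-0.86, 1.69], [-1.03, 1.26], [-2.2, 2.34], [-1.47, 1.5], [-3.14, 3.14]. Speed limits (rad/s): [2.57, 2.57, 3.14, 3.14, 3.14, 3.14].

## Interface

Orientations are given as a rotation vector (axis times angle).
In Python, from plant import observe, viewer, order, spotter gives the robot as it stands. The module is installed in compiled form; this text tells all that it offers.
- The arm moves only by the tool move_arm, never from a script. Its arguments are lists of equal length, an entry for each row: "delta_pos": the shift along the tool's x, y, z in mm, a list of three; "rot": the turn, a rotation vector about the tool's x, y, z in rad, a list of three; "grip": the gripper's target within -1 to 1 (fully open at 1, half-way at 0, shut at -1). A call has 1 to 10 rows; each row is the pose to reach, as a shift and turn from the pose commanded when the call began, along the tool's axes at that moment; what a row does not reach only later rows make up. A row lasts 1/10 s, in which the tool goes at most 50 mm and 8.59 degrees, less where a joint would pass 70% of its speed; a pose out of reach is approached as far as the arm can. A call with a gripper value outside its range is refused whole. The fingers move at their own pace and stop on an object; "squeeze" is the grip in N (left out, the last holds). Time passes only in rows, so rows that repeat a pose let the fingers close. It gives the time, the measured TCP pose, the force, the opening and the grip force at its end, in the units of the state.
- observe(): the state, without advancing time (a new reading comes with each control period).
- viewer.grab_frame(name): name is "scene" or "top"; returns a dict with "frame" (400x640x3 uint8, red, green, blue), "depth" (400x640 float32, mm along the optical axis (not along the pixel's ray), 0 where there is no reading), "fx", "fy", "cx", "cy" (pixels), "xyz" and "attitude" of the camera in the world. Camera axes: x right, y up, looking along -z (the intrinsics and any distortion apply to the point x, -y, -z); pixel columns grow to the right and rows downward; lengths in mm; the calibration is good to about 2 mm. A picture is of the moment at which its call begins.
- order.close_job(): hands the job in; it is judged then, once.
Trained networks look in a picture, given as the dict that the camera call returned (one of the last four; its "shot" number tells which), for a name from the list of things; names that differ only in an ending like _2 or _b are one class to them, and where a whole thing is asked for, a point or a joint stands for the part that bears it (a point fixed in the world has none). Each returns a list of dicts, best first, with "p" (0 to 1); they miss things now and then, are a little off and sometimes report something else, mostly with a low value. They report only what shows in the picture. A call takes as long as a camera call. They do not tell look-alikes from the thing itself.
- spotter.recognise(name, picture): "xy" ([column, row] as shares, 0 to 1, of the picture: columns of its width, rows of its height, amid what is visible of it).
The state is a dict: "t": time; "joint_positions": joint angles; "joint_velocities": joint speeds; "tau": joint torques, N m; "eef_pos": TCP position; "tcp_rot": TCP orientation; "contact_force": force on the tool from outside, world axes, zero at the start; "ft_torque": the same for the moment, N m; "gripper_width": opening from 0.0 (shut) to 1.0 (fully open); "finger_force": force on a finger pad.
Only numpy, scipy, OpenCV 4.12 (cv2) and the standard library are available. Lean on these libraries where they do the work, as an engineer would, in place of code of your own. Each camera call takes 0.05 s, during which the arm holds its last target. There are 200 camera calls.

## Task

Fit-check the taper-shank tool: take it from the rack, lower it into the bore of the spindle block, turn it under a light push until its tang drops into the driver slot inside (never force the tang), press it fully home and let go of it. Then free it with the drift alone: push the drift through the block's cross slot, thin end first, until the tool has risen out of its grip, and leave the drift in the slot with the tool standing loose and upright on it. Leave the bottle, the jar and the other tool where they are.

Things in the scene. Friction and masses are not known exactly. Their poses are not given: they have to be found in the camera images.
- tool_grip (a point): Taper-shank tool, loose, 0.3 kg, 124 mm tall: black grip head, steel collar, taper and flat tang below. Starts upright in a rack hole, hanging on its collar. This point: centre of the head; z up. Head 34 (x) x 24 (y) x 46 mm tall, top stud 4 mm more, bottom 8 mm above the collar's underside: grasp across y. Half a turn makes no difference.
- tool_collar (a point): Centre of the underside of the same tool's collar (radius 26, thickness 8 mm), 31 mm below tool_grip, same axes. Below it the taper is 40 mm long, radius 15.5 mm at the collar, 10 mm at its lower end; then comes the tang.
- tool_tang (a point): Lowest end of the same tool, middle of its flat tang: 97 mm below tool_grip, 66 mm below the collar's underside, same axes. The tang is 26 mm long, 18 mm wide (x), 8 mm thick (y).
- block_mouth (a point): Centre of the round mouth on top of the fixed steel spindle block, 86 mm above the bench; z up, x and y the block's axes. Nose 60 mm, bore 44 mm in diameter; base plate 130 mm square, 10 mm thick. Fully home, the tool's collar lies on the rim. Spring jaws in the bore bite the taper over its last 7 mm of travel: pressing it in takes up to 18 N, and it then stays stuck.
- block_driver (a point): On the bore's axis, 48 mm below the mouth: top of a 6 mm thick braked driver plate with a 10 x 20.5 mm through slot for the tang. The slot's long side lies within 0.65 rad of the block's x axis, at an angle NOT given by this frame (axes as block_mouth): feel for it. Until the tang finds it, the collar stays 18 mm above the rim. Press the tang on the plate with less than 55 N.
- block_slot (a point): Centre of the +y mouth of the block's cross slot, 30 mm from the bore's axis, 21 mm above the bench; axes as block_mouth. The slot runs straight through along y, 22 mm wide, from the base plate's top (10 mm above the bench) up to 32 mm. With the tool home, its tang ends 10 mm above the base plate, where the drift, sliding on the plate, lifts it.
- drift_grip (a point): Drift (ejector wedge), loose, 201 mm long, 0.28 kg, flat on the bench: black grip block 46 x 26 x 50 mm (x, y, z) and a steel blade 14 mm thick. This point: centre of the grip block, 25 mm above its underside; x points to the thin end. Driven in from the block's +y side until this point is 95 mm from the bore's axis it lifts the tool 10 mm; this takes up to 20 N.
- drift_tip (a point): Underside of the drift's thin tip, 178 mm from drift_grip along x, 25 mm lower, same axes. The blade's underside is level with the grip's; its top rises from 5 mm at the tip to 20 mm at 75 mm behind the tip and stays 20 mm high back to the grip.
- rack: Fixed white rack 200 x 80 x 80 mm, origin under its middle; two 34 mm holes in its top, 50 mm either side of the middle along its x axis. The taper tool hangs in one, the plain tool in the other.
- stub_grip (a point): Bystander: plain aluminium tool with straight shank and ball head, 108 mm tall, in the rack; this point is 55 mm above its lower end.
- bottle: Bystander: amber bottle 56 mm in diameter, 110 mm tall, origin under its middle.
- jar: Bystander: small glass jar 44 mm in diameter, 55 mm tall, origin under its middle.
Mind the look-alikes: they are no part of the job. There is more than one size of the part that bears block_mouth; the job needs the largest.

How it is judged (in metres and radians):
On the way, in this order (a step that is already met when the one before it is completed fails the run):
1. the tool is fully home in the block, collar on the rim, and let go of (z of tool_collar in the frame of block_mouth below 0.002 m and horizontal distance between tool_collar and block_mouth below 0.003 m and angle between tool_grip's own z axis and vertical below 0.06 rad and contact force between the fingers and tool below 0.1 N), for 0.3 s.
2. the drift's thin end is in the cross slot while the tool is still home (horizontal distance between drift_tip and block_mouth below 0.03 m and z of tool_collar in the frame of block_mouth below 0.002 m), for 0.05 s.
3. the drift has lifted the tool out of its grip (z of tool_collar in the frame of block_mouth above 0.0065 m and contact force between drift and tool above 0.3 N and contact force between the fingers and tool below 0.1 N), for 0.2 s.
At the end, for the whole second after the job is handed in: The tool stands on the drift, collar 6.5 to 15 mm above the rim, within 5 mm of the bore's axis and 7 degrees of upright; the drift lies along the slot within 11 degrees, its grip's centre within 125 mm of the bore's axis and its tip over 30 mm beyond; both released and at rest (z of tool_collar in the frame of block_mouth between 0.0065 and 0.015 m and horizontal distance between tool_collar and block_mouth below 0.005 m and angle between tool_grip's own z axis and vertical below 0.12 rad and angle between the x axis of drift_grip and the y axis of block_mouth, either way round below 0.2 rad and horizontal distance between drift_tip and block_mouth above 0.03 m and horizontal distance between drift_grip and block_mouth below 0.125 m and contact force between drift and tool above 0.3 N and linear speed of each of tool, drift below 0.02 m/s); the robot touches nothing.
It fails at once if the tang is pressed on the driver plate with more than 55 N (z of tool_collar in the frame of block_mouth above 0.012 m and contact force between tool and block above 55 N).
It fails at once if the tool is handled while the drift is in the slot (contact force between the arm and tool above 0.5 N and (horizontal distance between drift_tip and block_mouth below 0.03 m or horizontal distance between drift_grip and block_mouth below 0.16 m)).
It fails at once if the other tool, the bottle or the jar is moved by more than 20 mm (distance of any of stub_grip, bottle, jar from where it was at the start of the episode above 0.02 m).
It also fails if it takes over 67 s, if anything falls off the work surface, if the arm or the gripper's body presses on something with over 40 N, if the wrist force passes 120 N, or if a joint passes its speed limit or range.

## Working session

There is one attempt and no reset: what is moved stays moved. The work goes in short steps, Python scripts to look and compute and a tool call to move; the robot and the scene stay as the last step left them, time stands still between calls to the robot, and variables do not carry over. Pictures are saved under pics/ and viewed, at most 10 in all, crops included, and the job is handed in when it is done.

Besides the shell and the picture viewer there is one more tool, called after "Request:" in YAML: its name, and indented under it one key for each argument. move_arm: Moves the arm, as the interface text tells. Its arguments: {"type":"object","properties":{"delta_pos":{"type":"array","items":{"type":"array","items":{"type":"number"}}},"rot":{"type":"array","items":{"type":"array","items":{"type":"number"}}},"grip":{"type":"array","items":{"type":"number"}},"squeeze":{"type":"number"}},"required":["delta_pos","rot","grip"]}

```bash
mkdir -p pics
cat > h.py <<'E'
import numpy as np, cv2
from scipy.spatial.transform import Rotation as R
from plant import observe, viewer, order, spotter
def att(p):
    a=np.array(p["attitude"],float)
    return a if a.shape==(3,3) else (R.from_rotvec(a).as_matrix() if a.size==3 else R.from_quat(a).as_matrix())
def cloud(p):
    d=p["depth"].astype(float); v,u=np.mgrid[0:d.shape[0],0:d.shape[1]]
    x=(u-p["cx"])/p["fx"]*d; y=(v-p["cy"])/p["fy"]*d
    P=np.stack([x,-y,-d],-1)@att(p).T+np.array(p["xyz"]); P[d==0]=np.nan
    return P
def px(p,X):
    c=(np.asarray(X)-np.array(p["xyz"]))@att(p); return p["cx"]+p["fx"]*c[...,0]/-c[...,2], p["cy"]-p["fy"]*c[...,1]/-c[...,2]
def save(p,n,crop=None,s=1):
    f=p["frame"][...,::-1]
    if crop: f=f[crop[1]:crop[3],crop[0]:crop[2]]
    cv2.imwrite("pics/"+n,cv2.resize(f,None,fx=s,fy=s,interpolation=cv2.INTER_CUBIC) if s!=1 else f)
E
python3 - <<'E'
from h import *
s=observe(); print(s)
for n in ["scene","top"]:
    p=viewer.grab_frame(n); print(n,[ (k,p[k]) for k in p if k not in("frame","depth")]); save(p,n+"0.png")
    P=cloud(p); np.save(n+"0.npy",P)
    for t in ["tool_grip","tool_collar","block_mouth","block_slot","drift_grip","drift_tip","rack","stub_grip","bottle","jar"]:
        for r in spotter.recognise(t,p)[:4]:
            u,v=r["xy"][0]*640,r["xy"][1]*400; q=P[min(int(v),399),min(int(u),639)]
            print(t,round(r["p"],2),round(u),round(v),q.round())
E
```

```text
{'t': 0.0, 'joint_positions': array([1.14940888e+00, 3.14006552e-01, 4.49566306e-02, 1.30362119e+00,
       2.04555518e-05, 1.43120924e+00]), 'joint_velocities': array([ 4.25676638e-04,  1.07842354e-03, -3.92715630e-04,  3.60979101e-05,
       -6.96438471e-04, -2.85204185e-04]), 'tau': array([-5.16644400e-05, -4.80631149e+01,  2.98533261e+01,  1.96705054e-02,
        2.94745988e-06,  5.69160633e-06]), 'eef_pos': array([159.65429226, 551.78474462, 202.49630535]), 'tcp_rot': array([-4.41111984e-01, -3.10992485e+00,  2.82043720e-03]), 'contact_force': array([ 1.2918419 , -0.32226259,  0.02837796]), 'ft_torque': array([-0.00433307, -0.00060315,  0.00280464]), 'finger_force': 0.0, 'gripper_width': 0.9990220928426115}
scene [('fx', 495.1296025412512), ('fy', 495.1296025412512), ('cx', 315.68362099252914), ('cy', 197.96011448572207), ('xyz', array([1154.78884843, -337.51165519,  743.03070941])), ('attitude', array([0.75705509, 0.44227385, 0.93877389])), ('shot', 1)]
tool_grip 0.58 137 242 [ 477. -297.  115.]
tool_collar 0.87 138 242 [ 476. -295.  115.]
block_mouth 0.94 266 189 [375.  -0.  2
[... 861 characters left out ...]
39.   56.]
tool_grip 0.2 460 190 [ 554. -288.  125.]
tool_collar 0.87 464 238 [ 453. -286.  124.]
block_mouth 0.94 320 282 [363.   9.   7.]
block_mouth 0.87 309 217 [506.  32.  80.]
block_mouth 0.74 288 147 [673.  79.  58.]
block_mouth 0.74 195 230 [484. 302.  18.]
block_slot 0.92 283 147 [677.  92.  48.]
block_slot 0.85 307 219 [502.  35.  79.]
block_slot 0.72 320 285 [356.   9.   6.]
drift_grip 0.86 196 231 [484. 299.  17.]
drift_tip 0.77 196 235 [475. 298.  13.]
drift_tip 0.34 365 123 [720. -99.  87.]
rack 0.57 455 215 [ 508. -288.   80.]
stub_grip 0.6 460 191 [ 551. -288.  119.]
bottle 0.66 362 124 [719. -92.  83.]
bottle 0.47 309 214 [523.  31.   6.]
jar 0.63 389 261 [ 408. -144.   55.]
```

View pics/scene0.png

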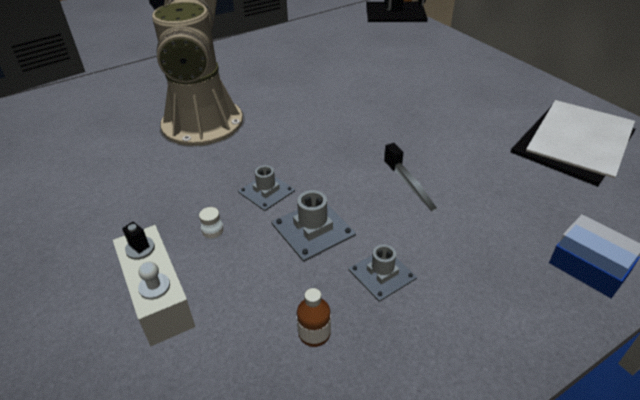

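View pics/top0.png

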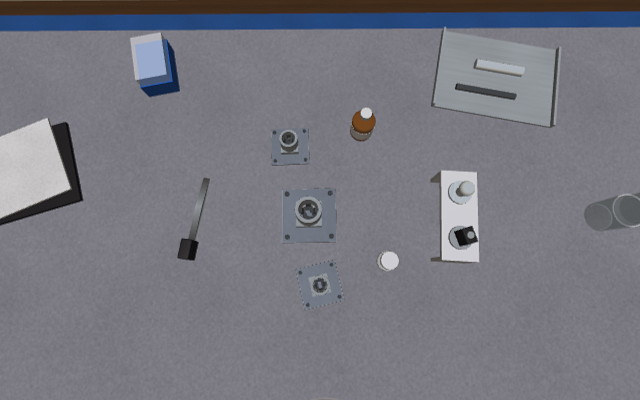

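The scene picture shows three blocks. The largest is the middle one, nose at about (312,208). The rack is at (150,280), with the black-headed tool at (137,240). The drift runs from (393,155) to (433,207). The top picture agrees: block (308,212), tool head (464,237), drift (187,249) to (206,180). Next I'll do the metric fits.

Run:
```python
from h import *
def circ(q):
    A=np.c_[2*q,np.ones(len(q))]; s=np.linalg.lstsq(A,(q**2).sum(1),rcond=None)[0]; return s[:2],np.sqrt(s[2]+s[:2]@s[:2])
for n in ["scene","top"]:
    p=viewer.grab_frame(n); P=cloud(p); Q=P.reshape(-1,3); col=p["frame"].reshape(-1,3).astype(int)
    Z=Q[:,2]
    def sel(x0,x1,y0,y1,z0,z1): return (Q[:,0]>x0)&(Q[:,0]<x1)&(Q[:,1]>y0)&(Q[:,1]<y1)&(Z>z0)&(Z<z1)
    m=sel(300,700,-250,250,-5,5); print(n,"bench z",np.median(Z[m]))
    m=sel(440,590,-50,120,82,92); q=Q[m]; print(" rim",m.sum(),q[:,:2].mean(0),np.median(q[:,2]),circ(q[:,:2]), (q[:,:2].min(0)+q[:,:2].max(0))/2,np.ptp(q,axis=0))
    m=sel(420,610,-70,130,5,13); q=Q[m]; print(" plate",m.sum(),cv2.minAreaRect(q[:,:2].astype(np.float32)),np.median(q[:,2]))
    m=sel(380,640,-400,-200,76,84); q=Q[m]; print(" racktop",m.sum(),cv2.minAreaRect(q[:,:2].astype(np.float32)),np.median(q[:,2]))
    m=sel(420,500,-330,-250,96,150); q=Q[m]; print(" head",m.sum(),cv2.minAreaRect(q[:,:2].astype(np.float32)),q[:,2].max())
    m=sel(420,500,-330,-250,128,145); q=Q[m]; print(" headtop",m.sum(),cv2.minAreaRect(q[:,:2].astype(np.float32)) if m.sum()>4 else "")
    m=sel(380,640,230,350,12,60); q=Q[m]; print(" drift",m.sum(),cv2.minAreaRect(q[:,:2].astype(np.float32)),cv2.fitLine(q[:,:2].astype(np.float32),2,0,.01,.01).ravel(),q[:,2].max())
    m=sel(380,640,230,350,42,60); q=Q[m]; print(" dgrip",m.sum(),cv2.minAreaRect(q[:,:2].astype(np.float32)))
    m=sel(380,640,230,350,12,26); q=Q[m]; print(" blade",m.sum(),cv2.minAreaRect(q[:,:2].astype(np.float32)),cv2.fitLine(q[:,:2].astype(np.float32),2,0,.01,.01).ravel(),q[:,:2].min(0),q[:,:2].max(0))
    a=cv2.resize(p["frame"][...,::-1][165:265,255:375] if n=="top" else p["frame"][...,::-1][165:265,255:375],None,fx=3.3,fy=3.3,interpolation=2)
    b=cv2.resize(p["frame"][...,::-1][205:265,430:502] if n=="top" else p["frame"][...,::-1][205:265,105:177],None,fx=5.5,fy=5.5,interpolation=2)
    b=b[:330,:396]; im=np.hstack([a[:330],b]); globals()[n]=im
cv2.imwrite("pics/c1.png",np.vstack([top[:295],scene[:295]]))
```

```text
scene bench z -0.19031644754409172
 rim 273 [523.05499739  32.95568627] 85.323628493054 (array([522.62011246,  33.07656306]), np.float64(26.14980365833651)) [521.3825805   32.96164216] [61.25144453 59.55698478  6.23931787]
 plate 1734 ((521.4974365234375, 33.358219146728516), (133.8462677001953, 130.4313201904297), 0.9262090921401978) 9.767726700043625
 racktop 2573 ((508.1671142578125, -298.3915710449219), (79.96793365478516, 203.95086669921875), 86.29503631591797) 79.53926115664467
 head 482 ((459.443115234375, -295.2999267578125), (37.18827438354492, 24.621362686157227), 17.7244873046875) 139.15914722213654
 headtop 222 ((459.4568176269531, -295.28729248046875), (37.124061584472656, 24.147157669067383), 16.794315338134766)
 drift 625 ((503.9669189453125, 300.0607604980469), (28.474952697753906, 176.5980682373047), 79.7801513671875) [ 9.9376160e-01 -1.1152542e-01  4.8085629e+02  3.0247662e+02] 53.45003761444127
 dgrip 167 ((440.25701904296875, 311.69012451171875), (28.19281005859375, 47.04181671142578), 79.7801513671875)
 blade 358 ((503.98980712890625, 303.1995849609375), (25.6926
[... 725 characters left out ...]
21846389770508), 17.47236442565918) 140.63971350597592
 headtop 211 ((456.2178955078125, -296.063232421875), (33.82333755493164, 24.27607536315918), 17.718225479125977)
 drift 653 ((502.4296875, 301.4190979003906), (27.425270080566406, 175.74594116210938), 81.82982635498047) [ 9.92917657e-01 -1.18804745e-01  4.75561371e+02  3.02343658e+02] 53.39012407896189
 dgrip 247 ((438.08154296875, 310.57330322265625), (27.241958618164062, 45.707794189453125), 82.68939208984375)
 blade 356 ((502.02545166015625, 299.764404296875), (19.136859893798828, 175.7071075439453), 84.3210220336914) [ 9.9573445e-01 -9.2265084e-02  5.0719672e+02  2.9801416e+02] [414.15300851 282.59227258] [588.83896427 312.19824402]
```

View pics/c1.png

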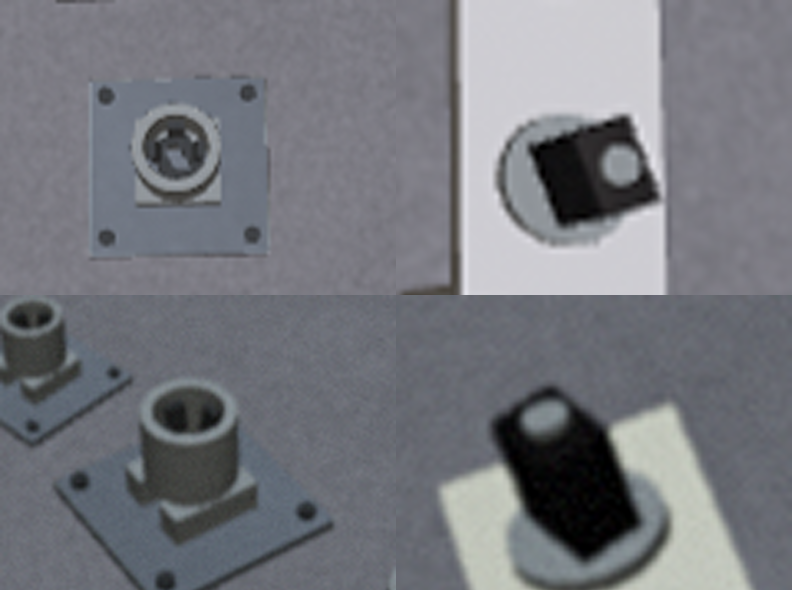

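The crops show the slot running along world y: the cheeks lie on the ±x sides and the plate is turned about 1°. The tool's head has its long axis at about 17° from world x. I'll set up the move calculator and look into the bore depth.

```bash
cat >> h.py <<'E'
def go(x,y,z,yaw=None):
    """shift/turn in tool axes from the measured pose; yaw = closing-line angle, world"""
    s=observe(); M=R.from_rotvec(s["tcp_rot"]).as_matrix(); d=M.T@(np.array([x,y,z])-s["eef_pos"])
    c=np.arctan2(M[1,1],M[0,1]); r=0 if yaw is None else -((yaw-c+np.pi/2)%np.pi-np.pi/2)
    print("t",round(s["t"],2),"pos",s["eef_pos"].round(1),"yaw",round(c,3),"F",s["contact_force"].round(1),"->d",d.round(1),"rz",round(r,3),"z-axis",M[:,2].round(4))
E
python3 - <<'E'
from h import *
go(457.5,-295.7,175,0.302+np.pi/2)
P=np.load("top0.npy").reshape(-1,3); r=np.hypot(P[:,0]-519.7,P[:,1]-32.2); m=(r<20)&(P[:,2]<70)
q=P[m]; print(q[np.argsort(q[:,2])].round(0).tolist())
E
```

```text
t 1.2 pos [159.9 552.3 203.4] yaw 1.289 F [-0.5 -0.5  0.2] ->d [-521.7 -731.9   28.4] rz -0.584 z-axis [ 0.e+00  1.e-04 -1.e+00]
[[523.0, 31.0, 6.0], [520.0, 31.0, 7.0], [530.0, 41.0, 8.0], [517.0, 48.0, 8.0], [527.0, 39.0, 8.0], [522.0, 29.0, 8.0], [522.0, 34.0, 8.0], [522.0, 27.0, 9.0], [520.0, 34.0, 9.0], [519.0, 24.0, 9.0], [529.0, 34.0, 9.0], [527.0, 36.0, 10.0], [519.0, 27.0, 10.0], [524.0, 39.0, 10.0], [527.0, 34.0, 10.0], [524.0, 36.0, 10.0], [524.0, 34.0, 10.0], [522.0, 36.0, 10.0], [515.0, 46.0, 10.0], [517.0, 50.0, 10.0], [529.0, 39.0, 11.0], [524.0, 29.0, 11.0], [529.0, 36.0, 11.0], [515.0, 48.0, 11.0], [526.0, 29.0, 11.0], [517.0, 27.0, 11.0], [519.0, 29.0, 11.0], [519.0, 50.0, 11.0], [526.0, 31.0, 11.0], [529.0, 31.0, 12.0], [524.0, 31.0, 12.0], [531.0, 36.0, 12.0], [531.0, 38.0, 13.0], [531.0, 34.0, 14.0], [531.0, 33.0, 28.0], [535.0, 22.0, 29.0], [535.0, 19.0, 31.0], [516.0, 47.0, 31.0], [532.0, 22.0, 32.0], [535.0, 45.0, 32.0], [528.0, 31.0, 32.0], [530.0, 36.0, 33.0], [537.0, 24.0, 33.0], [527.0, 40.0, 34.0], [532.0, 38.0, 35.0], [537.0, 43.0, 35.0], [513.0, 17.0, 3
[... 1468 characters left out ...]
 39.0], [510.0, 22.0, 39.0], [517.0, 24.0, 39.0], [519.0, 22.0, 39.0], [531.0, 42.0, 40.0], [515.0, 38.0, 40.0], [524.0, 26.0, 40.0], [512.0, 24.0, 40.0], [529.0, 29.0, 40.0], [529.0, 24.0, 40.0], [517.0, 42.0, 40.0], [526.0, 42.0, 40.0], [533.0, 24.0, 41.0], [526.0, 21.0, 57.0], [523.0, 21.0, 58.0], [514.0, 46.0, 58.0], [514.0, 49.0, 59.0], [532.0, 28.0, 60.0], [514.0, 44.0, 60.0], [520.0, 21.0, 60.0], [532.0, 33.0, 62.0], [531.0, 30.0, 63.0], [518.0, 44.0, 63.0], [525.0, 44.0, 64.0], [531.0, 37.0, 64.0], [522.0, 44.0, 65.0], [520.0, 44.0, 66.0], [531.0, 35.0, 66.0], [515.0, 44.0, 66.0], [533.0, 33.0, 68.0], [533.0, 28.0, 69.0], [533.0, 30.0, 69.0], [514.0, 19.0, 70.0], [514.0, 15.0, 70.0]]
```

Request:
move_arm:
  delta_pos:
    - [-390,-304,0]
    - [-390,-304,0]
    - [-390,-304,0]
    - [-390,-304,0]
    - [-390,-304,0]
    - [-390,-304,0]
    - [-390,-304,0]
    - [-390,-304,0]
    - [-390,-304,0]
    - [-390,-304,0]
  rot:
    - [0,0,0]
    - [0,0,0]
    - [0,0,0]
    - [0,0,0]
    - [0,0,0]
    - [0,0,0]
    - [0,0,0]
    - [0,0,0]
    - [0,0,0]
    - [0,0,0]
  grip: [1,1,1,1,1,1,1,1,1,1]

```text
t: 2.2
eef_pos: [451.2, 149.8, 203.7]
tcp_rot: [0.442, 3.109, 0.001]
contact_force: [0.1, 2.2, 0.2]
gripper_width: 1.0
finger_force: 0.0
```

Request:
move_arm:
  delta_pos:
    - [-132,-428,28]
    - [-132,-428,28]
    - [-132,-428,28]
    - [-132,-428,28]
    - [-132,-428,28]
    - [-132,-428,28]
    - [-132,-428,28]
    - [-132,-428,28]
    - [-132,-428,28]
    - [-132,-428,28]
  rot:
    - [0,0,-0.584]
    - [0,0,-0.584]
    - [0,0,-0.584]
    - [0,0,-0.584]
    - [0,0,-0.584]
    - [0,0,-0.584]
    - [0,0,-0.584]
    - [0,0,-0.584]
    - [0,0,-0.584]
    - [0,0,-0.584]
  grip: [1,1,1,1,1,1,1,1,1,1]

```text
t: 3.2
eef_pos: [457.4, -299.7, 175.0]
tcp_rot: [-0.468, 3.106, -0.002]
contact_force: [0.1, 1.3, -0.2]
gripper_width: 1.002
finger_force: 0.0
```

Run:
```python
from h import *
go(457.5,-295.7,101,0.302+np.pi/2)
P=np.load("top0.npy").reshape(-1,3)
# shift rays to plate-top level z=38
C=np.array([378.7,16.2,883.5]); k=(C[2]-38)/(C[2]-P[:,2]); Q=C+(P-C)*k[:,None]
m=(np.hypot(Q[:,0]-519.7,Q[:,1]-32.2)<14)&(P[:,2]<20); q=Q[m][:,:2]; print(len(q),q.mean(0),cv2.minAreaRect(q.astype(np.float32)))
w,v=np.linalg.eigh(np.cov(q.T)); print(np.arctan2(v[1,1],v[0,1])%np.pi,np.sqrt(w))
```

```text
t 3.2 pos [ 457.4 -299.7  175. ] yaw 1.87 F [ 0.1  1.3 -0.2] ->d [-1.2  3.9 74. ] rz -0.003 z-axis [ 4.e-04 -1.e-03 -1.e+00]
29 [520.07840596  32.42102636] ((519.5977783203125, 32.07073974609375), (18.182727813720703, 8.227886199951172), 44.35706329345703)
0.7969774587508802 [2.50727611 5.27140364]
```

Request:
move_arm:
  delta_pos:
    - [0,0,25]
    - [0,0,25]
    - [0,0,25]
  rot:
    - [0,0,0]
    - [0,0,0]
    - [0,0,0]
  grip: [1,1,1]

```text
t: 3.5
eef_pos: [457.2, -295.2, 150.1]
tcp_rot: [0.473, -3.105, -0.003]
contact_force: [0.5, -0.3, 0.6]
gripper_width: 1.001
finger_force: 0.0
```

Run:
```python
from h import *
go(457.5,-295.7,101,0.302+np.pi/2)
```

```text
t 3.5 pos [ 457.2 -295.2  150.1] yaw 1.873 F [ 0.5 -0.3  0.6] ->d [-0.2 -0.7 49.1] rz 0.0 z-axis [-0.0014  0.0016 -1.    ]
```

Request:
move_arm:
  delta_pos:
    - [0,-0.5,25]
    - [0,-0.5,49]
    - [0,-0.5,49]
    - [0,-0.5,49]
    - [0,-0.5,49]
    - [0,-0.5,49]
    - [0,-0.5,49]
    - [0,-0.5,49]
    - [0,-0.5,49]
  rot:
    - [0,0,0]
    - [0,0,0]
    - [0,0,0]
    - [0,0,0]
    - [0,0,0]
    - [0,0,0]
    - [0,0,0]
    - [0,0,0]
    - [0,0,0]
  grip: [1,1,1,-1,-1,-1,-1,-1,-1]
  squeeze: 80

```text
t: 4.4
eef_pos: [458.4, -296.5, 102.7]
tcp_rot: [-0.473, 3.104, -0.001]
contact_force: [-0.6, 1.5, 5.3]
gripper_width: 0.238
finger_force: 78.2
```

Run:
```python
from h import *
go(457.5,-295.7,101,0.302+np.pi/2); s=observe(); print(s["gripper_width"],s["finger_force"])
```

```text
t 4.4 pos [ 458.4 -296.5  102.7] yaw 1.873 F [-0.6  1.5  5.3] ->d [0.6 1.1 1.7] rz 0.0 z-axis [ 1.5e-03 -6.0e-04 -1.0e+00]
0.2375008486856602 78.20762414485216
```

Request:
move_arm:
  delta_pos:
    - [0,0,-40]
    - [0,0,-80]
    - [0,0,-96]
    - [-158,294.5,-96]
    - [-158,294.5,-96]
    - [-158,294.5,-96]
    - [-158,294.5,-96]
    - [-158,294.5,-96]
    - [-158,294.5,-96]
    - [-158,294.5,-96]
  rot:
    - [0,0,0]
    - [0,0,0]
    - [0,0,0]
    - [0,0,-0.2]
    - [0,0,-0.2]
    - [0,0,-0.2]
    - [0,0,-0.2]
    - [0,0,-0.2]
    - [0,0,-0.2]
    - [0,0,-0.2]
  grip: [-1,-1,-1,-1,-1,-1,-1,-1,-1,-1]

```text
t: 5.4
eef_pos: [520.8, 34.8, 197.2]
tcp_rot: [0.784, -3.042, -0.002]
contact_force: [0.6, 0.3, -1.7]
gripper_width: 0.238
finger_force: 79.5
```

Request:
move_arm:
  delta_pos:
    - [0,0,0]
    - [0,0,0]
  rot:
    - [0,0,0]
    - [0,0,0]
  grip: [-1,-1]

```text
t: 5.6
eef_pos: [520.7, 32.5, 197.0]
tcp_rot: [0.784, -3.041, 0.0]
contact_force: [0.0, -0.8, -3.0]
gripper_width: 0.233
finger_force: 79.6
```

Run:
```python
from h import *
go(520.8,32.6,150,0.5+np.pi/2)
a=viewer.grab_frame("scene"); b=viewer.grab_frame("top")
for n,p in (("s",a),("t",b)):
    P=cloud(p).reshape(-1,3)
    for z0 in range(60,200,8):
        m=(abs(P[:,0]-520)<45)&(abs(P[:,1]-32)<45)&(P[:,2]>z0)&(P[:,2]<z0+8); q=P[m]
        if len(q): print(n,z0,len(q),(q[:,:2].min(0)).round(1),q[:,:2].max(0).round(1))
cv2.imwrite("pics/c2.png",np.hstack([cv2.resize(a["frame"][120:260,250:375,::-1],None,fx=3,fy=3,interpolation=2),cv2.resize(b["frame"][120:260,250:375,::-1],None,fx=3,fy=3,interpolation=2)]))
```

```text
t 5.6 pos [520.7  32.5 197. ] yaw 2.075 F [ 0.  -0.8 -3. ] ->d [-0.2  0.  47. ] rz 0.004 z-axis [-1.1e-03 -3.0e-04 -1.0e+00]
s 60 131 [497.9   3.7] [552.4  54.4]
s 68 169 [497.5   3.8] [552.4  57.2]
s 76 202 [496.3   4. ] [552.   63.2]
s 84 202 [491.2   4.4] [552.3  63.8]
s 100 1 [515.8  30. ] [515.8  30. ]
s 108 27 [513.1  26.9] [529.5  41.1]
s 116 32 [514.   26.6] [529.7  40.7]
s 124 24 [514.   26.6] [529.1  41.3]
s 132 18 [516.5  23.1] [529.6  38.9]
s 140 35 [515.6  21.1] [532.8  39.2]
s 148 32 [518.5  20.3] [533.2  40.9]
s 156 36 [515.4  19.4] [534.2  40.2]
s 164 2 [533.3  27.5] [534.   30.1]
s 172 69 [510.8   6. ] [547.2  52.1]
s 180 209 [497.3   6.4] [547.2  58.9]
s 188 70 [511.3  14.7] [542.2  47.7]
s 196 69 [510.6  14.1] [540.6  47.4]
```

View pics/c2.png

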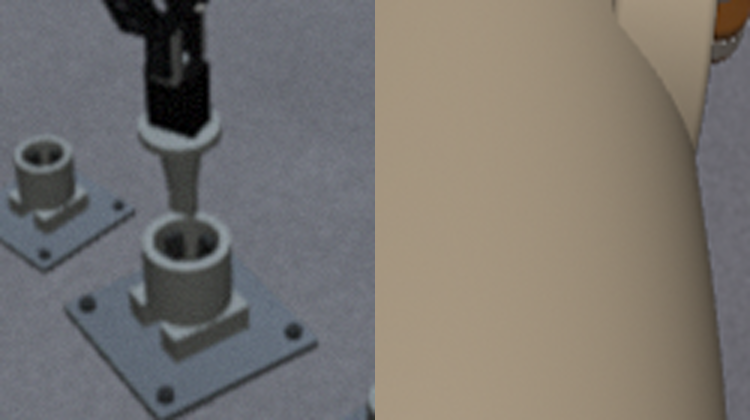

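The scene crop shows the tool held upright, its tang at (183,205) just above the mouth at (188,240). I'm lowering it to just above the driver plate.

Request:
move_arm:
  delta_pos:
    - [-0.5,0.2,25]
    - [-0.5,0.2,45]
    - [-0.5,0.2,58]
    - [-0.5,0.2,66]
    - [-0.5,0.2,67]
    - [-0.5,0.2,67]
  rot:
    - [0,0,0]
    - [0,0,0]
    - [0,0,0]
    - [0,0,0]
    - [0,0,0]
    - [0,0,0]
  grip: [-1,-1,-1,-1,-1,-1]

```text
t: 6.3
eef_pos: [521.6, 31.5, 130.7]
tcp_rot: [-0.779, 3.043, -0.0]
contact_force: [0.7, 0.1, -2.8]
gripper_width: 0.241
finger_force: 79.6
```

Request:
move_arm:
  delta_pos:
    - [0,0,1]
    - [0,0,2]
    - [0,0,2]
  rot:
    - [0,0,0]
    - [0,0,0]
    - [0,0,0]
  grip: [-1,-1,-1]

```text
t: 6.6
eef_pos: [521.6, 32.2, 128.7]
tcp_rot: [-0.781, 3.042, -0.0]
contact_force: [-0.5, -0.3, -4.1]
gripper_width: 0.234
finger_force: 79.6
```

Request:
move_arm:
  delta_pos:
    - [0,0,1]
    - [0,0,1]
  rot:
    - [0,0,0]
    - [0,0,0]
  grip: [-1,-1]

```text
t: 6.8
eef_pos: [521.4, 32.3, 127.4]
tcp_rot: [-0.781, 3.043, 0.0]
contact_force: [-0.4, 0.3, -1.9]
gripper_width: 0.238
finger_force: 79.6
```

Request:
move_arm:
  delta_pos:
    - [0,0,1]
    - [0,0,1]
  rot:
    - [0,0,0]
    - [0,0,0]
  grip: [-1,-1]

```text
t: 7.0
eef_pos: [521.4, 32.2, 126.2]
tcp_rot: [0.781, -3.043, -0.0]
contact_force: [-0.4, -0.3, -2.8]
gripper_width: 0.239
finger_force: 79.6
```

Request:
move_arm:
  delta_pos:
    - [0,0,1]
    - [0,0,1]
  rot:
    - [0,0,0]
    - [0,0,0]
  grip: [-1,-1]

```text
t: 7.2
eef_pos: [521.4, 32.2, 125.2]
tcp_rot: [0.781, -3.043, -0.0]
contact_force: [0.7, -0.2, -2.9]
gripper_width: 0.238
finger_force: 79.6
```

Request:
move_arm:
  delta_pos:
    - [0,0,1]
    - [0,0,1]
  rot:
    - [0,0,0]
    - [0,0,0]
  grip: [-1,-1]

```text
t: 7.4
eef_pos: [521.4, 32.2, 124.3]
tcp_rot: [0.781, -3.043, -0.0]
contact_force: [-0.8, -0.3, -3.8]
gripper_width: 0.24
finger_force: 79.6
```

Request:
move_arm:
  delta_pos:
    - [0,0,1]
    - [0,0,1]
  rot:
    - [0,0,0]
    - [0,0,0]
  grip: [-1,-1]

```text
t: 7.6
eef_pos: [521.4, 32.2, 123.2]
tcp_rot: [0.781, -3.043, -0.0]
contact_force: [0.3, 0.2, -2.4]
gripper_width: 0.235
finger_force: 79.6
```

Request:
move_arm:
  delta_pos:
    - [0,0,1]
    - [0,0,1]
  rot:
    - [0,0,0]
    - [0,0,0]
  grip: [-1,-1]

```text
t: 7.8
eef_pos: [521.4, 32.2, 122.2]
tcp_rot: [0.78, -3.043, -0.0]
contact_force: [-0.4, -0.0, -3.8]
gripper_width: 0.244
finger_force: 79.6
```

Request:
move_arm:
  delta_pos:
    - [0,0,1]
    - [0,0,2]
    - [0,0,3]
    - [0,0,3]
  rot:
    - [0,0,0]
    - [0,0,0]
    - [0,0,0]
    - [0,0,0]
  grip: [-1,-1,-1,-1]

```text
t: 8.2
eef_pos: [521.4, 32.2, 119.3]
tcp_rot: [-0.781, 3.043, 0.0]
contact_force: [0.7, 0.8, -3.2]
gripper_width: 0.233
finger_force: 79.6
```

Request:
move_arm:
  delta_pos:
    - [0,0,1]
    - [0,0,2]
    - [0,0,3]
    - [0,0,3]
  rot:
    - [0,0,0]
    - [0,0,0]
    - [0,0,0]
    - [0,0,0]
  grip: [-1,-1,-1,-1]

```text
t: 8.6
eef_pos: [521.5, 32.3, 116.3]
tcp_rot: [-0.781, 3.043, 0.0]
contact_force: [0.4, 0.7, -3.2]
gripper_width: 0.239
finger_force: 79.6
```

Run:
```python
from h import *
go(521.4,32.2,108,0.5+np.pi/2); print(observe()["ft_torque"])
a=viewer.grab_frame("scene")
P=cloud(a).reshape(-1,3)
for z0 in range(80,140,4):
        m=(abs(P[:,0]-520)<45)&(abs(P[:,1]-32)<45)&(P[:,2]>z0)&(P[:,2]<z0+4); q=P[m]
        if len(q): print(z0,len(q),(q[:,:2].min(0)).round(1),q[:,:2].max(0).round(1))
cv2.imwrite("pics/c3.png",cv2.resize(a["frame"][150:240,260:365,::-1],None,fx=4,fy=4,interpolation=2))
```

```text
t 8.6 pos [521.5  32.3 116.3] yaw 2.073 F [ 0.4  0.7 -3.2] ->d [ 0.2 -0.1  8.3] rz 0.002 z-axis [ 1.e-04  3.e-04 -1.e+00]
[ 0.20693764 -0.02699449  0.00789341]
80 64 [512.7   3.3] [552.9  63.9]
84 122 [501.8   4.5] [552.1  62. ]
88 2 [544.1  21.1] [544.3  51.1]
92 21 [516.6   6.9] [546.5  45.3]
96 47 [507.8   7.2] [548.   48.7]
100 152 [499.5   6.9] [547.6  58. ]
104 33 [515.7  14. ] [542.1  53.9]
108 34 [512.4  15.9] [540.7  47.3]
112 23 [514.   14.6] [541.8  46.3]
116 33 [515.1  14.9] [541.9  48.3]
120 32 [511.3  14.4] [541.6  48.9]
124 34 [512.   14.9] [542.9  48.5]
128 31 [511.7  13.9] [541.3  48.4]
132 35 [514.4  14.9] [541.3  48.3]
136 30 [514.6  13.6] [542.   48.2]
```

View pics/c3.png

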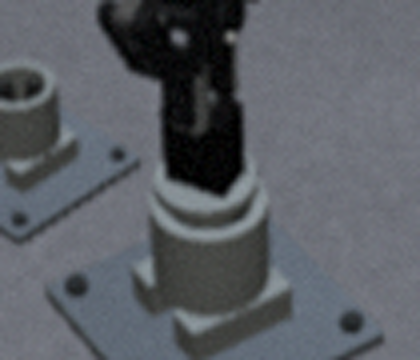

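The crop shows the collar (200,195) just above the rim, with about a 7 mm gap. So the tang dropped straight into the slot at this angle. Next I press it home.

Request:
move_arm:
  delta_pos:
    - [-0.5,0.3,1]
    - [-0.5,0.3,2]
    - [-0.5,0.3,3]
    - [-0.5,0.3,4]
    - [-0.5,0.3,4]
  rot:
    - [0,0,0]
    - [0,0,0]
    - [0,0,0]
    - [0,0,0]
    - [0,0,0]
  grip: [-1,-1,-1,-1,-1]

```text
t: 9.15
eef_pos: [522.0, 32.8, 112.7]
tcp_rot: [-0.781, 3.042, -0.0]
contact_force: [0.5, 1.8, 0.5]
gripper_width: 0.235
finger_force: 80.1
```

Request:
move_arm:
  delta_pos:
    - [0,0,1]
    - [0,0,2]
    - [0,0,3]
    - [0,0,3]
  rot:
    - [0,0,0]
    - [0,0,0]
    - [0,0,0]
    - [0,0,0]
  grip: [-1,-1,-1,-1]

```text
t: 9.55
eef_pos: [522.3, 32.8, 110.2]
tcp_rot: [-0.78, 3.041, -0.0]
contact_force: [-1.4, 1.7, 6.0]
gripper_width: 0.237
finger_force: 80.9
```

Request:
move_arm:
  delta_pos:
    - [0,0,1]
    - [0,0,1]
  rot:
    - [0,0,0]
    - [0,0,0]
  grip: [-1,-1]

```text
t: 9.75
eef_pos: [522.5, 32.9, 109.5]
tcp_rot: [-0.78, 3.041, -0.0]
contact_force: [-0.7, 2.2, 8.4]
gripper_width: 0.236
finger_force: 81.1
```

Request:
move_arm:
  delta_pos:
    - [0,0,1]
    - [0,0,1]
  rot:
    - [0,0,0]
    - [0,0,0]
  grip: [-1,-1]

```text
t: 9.95
eef_pos: [522.6, 33.0, 108.9]
tcp_rot: [-0.78, 3.04, -0.0]
contact_force: [-2.5, 2.1, 10.1]
gripper_width: 0.236
finger_force: 81.4
```

Request:
move_arm:
  delta_pos:
    - [0,0,1]
    - [0,0,1]
  rot:
    - [0,0,0]
    - [0,0,0]
  grip: [-1,-1]

```text
t: 10.15
eef_pos: [522.9, 33.1, 108.8]
tcp_rot: [-0.78, 3.039, -0.0]
contact_force: [-3.5, 2.5, 16.2]
gripper_width: 0.239
finger_force: 82.2
```

Request:
move_arm:
  delta_pos:
    - [0,0,1]
    - [0,0,1]
  rot:
    - [0,0,0]
    - [0,0,0]
  grip: [-1,-1]

```text
t: 10.35
eef_pos: [523.0, 33.2, 108.7]
tcp_rot: [-0.78, 3.039, -0.0]
contact_force: [-5.2, 4.5, 21.3]
gripper_width: 0.239
finger_force: 83.0
```

Request:
move_arm:
  delta_pos:
    - [0,0,1]
    - [0,0,1]
    - [0,0,-1]
    - [0,0,-1]
    - [0,0,-1]
    - [0,0,-1]
    - [0,0,-1]
    - [0,0,-1]
  rot:
    - [0,0,0]
    - [0,0,0]
    - [0,0,0]
    - [0,0,0]
    - [0,0,0]
    - [0,0,0]
    - [0,0,0]
    - [0,0,0]
  grip: [-1,-1,-1,1,1,1,1,1]

```text
t: 11.15
eef_pos: [521.5, 32.6, 105.9]
tcp_rot: [0.78, -3.042, -0.0]
contact_force: [-0.5, -0.1, 0.1]
gripper_width: 0.999
finger_force: 0.0
```

Request:
move_arm:
  delta_pos:
    - [0,0,-20]
    - [0,0,-60]
    - [0,0,-100]
    - [0,0,-100]
    - [0,0,-100]
  rot:
    - [0,0,0]
    - [0,0,0]
    - [0,0,0]
    - [0,0,0]
    - [0,0,0]
  grip: [1,1,1,1,1]

```text
t: 11.65
eef_pos: [522.6, 32.6, 207.3]
tcp_rot: [-0.78, 3.041, -0.001]
contact_force: [0.3, -0.6, -0.6]
gripper_width: 0.998
finger_force: 0.0
```

Run:
```python
from h import *
go(439.2,311.1,120,-0.14+np.pi/2)
a=viewer.grab_frame("scene")
P=cloud(a).reshape(-1,3)
for z0 in range(80,150,4):
        m=(abs(P[:,0]-520)<45)&(abs(P[:,1]-32)<45)&(P[:,2]>z0)&(P[:,2]<z0+4); q=P[m]
        if len(q): print(z0,len(q),(q[:,:2].min(0)).round(1),q[:,:2].max(0).round(1))
cv2.imwrite("pics/c4.png",np.hstack([cv2.resize(a["frame"][150:240,260:360,::-1],None,fx=4,fy=4,interpolation=2),cv2.resize(a["frame"][130:220,365:465,::-1],None,fx=4,fy=4,interpolation=2)]))
```

```text
t 11.65 pos [522.6  32.6 207.3] yaw 2.073 F [ 0.3 -0.6 -0.6] ->d [-60.8 284.4  87. ] rz 0.642 z-axis [ 2.5e-03 -2.0e-04 -1.0e+00]
80 52 [506.1   4.7] [551.6  62.5]
84 95 [497.4   3.1] [551.9  60.8]
88 53 [515.3   7.1] [548.2  54.3]
92 144 [500.4   8. ] [548.6  58.1]
96 38 [513.4   7.5] [541.5  54. ]
100 28 [516.2  16.5] [542.1  49.2]
104 33 [513.7  14.9] [541.7  49.7]
108 34 [514.3  15. ] [541.7  50.5]
112 36 [514.2  14.8] [540.5  51.4]
116 27 [513.4  15.1] [542.   46.9]
120 31 [514.9  15.3] [541.8  47.2]
124 32 [515.3  14.7] [541.8  46.6]
128 31 [515.5  14.8] [542.4  48. ]
132 29 [514.2  16.1] [543.   47.2]
136 74 [505.1  15.9] [543.2  49.6]
140 75 [504.9  16.1] [541.5  46.7]
144 17 [516.5  25.1] [530.4  39.2]
```

View pics/c4.png

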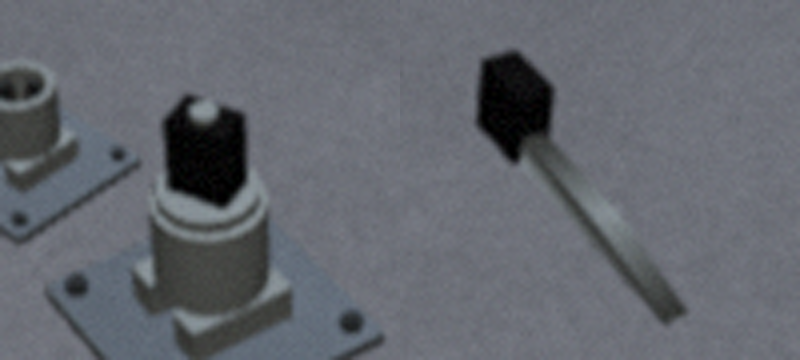

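The crop shows the tool seated with its collar flush on the rim (205,195). The drift's grip is at (515,100) and its tip at (675,315) in the crop, which is about pixel (434,209) in the picture. Next I go above the drift.

Request:
move_arm:
  delta_pos:
    - [-60,284,0]
    - [-60,284,0]
    - [-60,284,80]
    - [-60,284,87]
    - [-60,284,87]
    - [-60,284,87]
    - [-60,284,87]
    - [-60,284,87]
    - [-60,284,87]
  rot:
    - [0,0,0.64]
    - [0,0,0.64]
    - [0,0,0.64]
    - [0,0,0.64]
    - [0,0,0.64]
    - [0,0,0.64]
    - [0,0,0.64]
    - [0,0,0.64]
    - [0,0,0.64]
  grip: [1,1,1,1,1,1,1,1,1]

```text
t: 12.6
eef_pos: [436.2, 310.1, 117.8]
tcp_rot: [-0.214, -3.132, 0.003]
contact_force: [-0.0, 0.2, -0.3]
gripper_width: 0.997
finger_force: 0.0
```

Run:
```python
from h import *
p=viewer.grab_frame("scene"); P=cloud(p)
g=np.array([439.2,311.1])
A=att(p)
for u,v in [(434,209.5),(433,209)]:
    r=A@np.array([(u-p["cx"])/p["fx"],-(v-p["cy"])/p["fy"],-1]); C=np.array(p["xyz"]); X=C+r*(2.5-C[2])/r[2]; d=X[:2]-g; print(X.round(1),np.hypot(*d),np.arctan2(d[1],d[0]))
go(439.2,311.1,19,-0.14+np.pi/2)
```

```text
[617.3 285.1   2.5] 180.01754925500344 -0.1447674566764904
[615.  284.4   2.5] 177.76597902316718 -0.15071826006014544
t 12.65 pos [437.1 309.8 118.5] yaw 1.433 F [ 0.1 -0.3 -0.8] ->d [-2.   1.7 99.5] rz 0.002 z-axis [-0.0016 -0.0012 -1.    ]
```

Request:
move_arm:
  delta_pos:
    - [-0.5,0.5,40]
    - [-0.5,0.5,75]
    - [-0.5,0.5,98]
    - [-0.5,0.5,98]
    - [-0.5,0.5,98]
    - [-0.5,0.5,98]
    - [-0.5,0.5,98]
    - [-0.5,0.5,98]
    - [-0.5,0.5,98]
    - [-0.5,0.5,98]
  rot:
    - [0,0,0]
    - [0,0,0]
    - [0,0,0]
    - [0,0,0]
    - [0,0,0]
    - [0,0,0]
    - [0,0,0]
    - [0,0,0]
    - [0,0,0]
    - [0,0,0]
  grip: [1,1,1,1,-1,-1,-1,-1,-1,-1]
  squeeze: 90

```text
t: 13.65
eef_pos: [439.5, 314.2, 24.1]
tcp_rot: [0.214, 3.132, 0.011]
contact_force: [-4.1, 5.5, 11.3]
gripper_width: 0.006
finger_force: 5.4
```

Run:
```python
from h import *
go(521,212,60,0); s=observe(); print(s["gripper_width"],s["finger_force"])
```

```text
t 13.65 pos [439.5 314.2  24.1] yaw 1.434 F [-4.1  5.5 11.3] ->d [-94.7 -89.9 -36.4] rz 1.434 z-axis [ 0.0029  0.0071 -1.    ]
0.006464266281704764 5.432303437264636
```

Run:
```python
from h import *
a=viewer.grab_frame("scene");b=viewer.grab_frame("top")
np.save("b.npy",cloud(b))
cv2.imwrite("pics/c5.png",np.hstack([cv2.resize(a["frame"][110:240,350:480,::-1],(400,400),interpolation=2),cv2.resize(b["frame"][160:290,130:260,::-1],(400,400),interpolation=2)]))
```

```text
(no output)
```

View pics/c5.png

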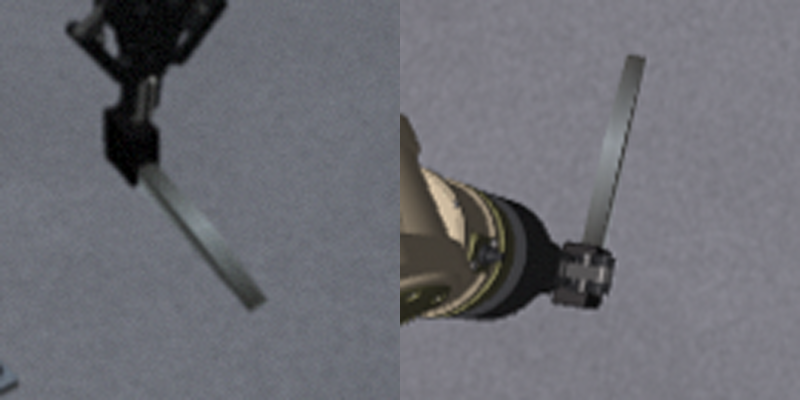

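Run:
```python
from h import *
p=viewer.grab_frame("scene"); P=cloud(p).reshape(-1,3); print(observe()["t"],observe()["contact_force"],observe()["eef_pos"],observe()["gripper_width"],observe()["finger_force"])
th=-.145; e=np.array([np.cos(th),np.sin(th)]); n=np.array([-e[1],e[0]])
q=P[:,:2]-[439.2,311.1]; a=q@e; b=q@n
for z0 in range(2,110,8):
    m=(abs(a)<60)&(abs(b)<70)&(P[:,2]>z0)&(P[:,2]<z0+8)
    if m.sum(): print(z0,m.sum(),"along",np.percentile(a[m],[2,50,98]).round(),"across",np.percentile(b[m],[2,50,98]).round())
m=(a>40)&(a<200)&(abs(b)<40)&(P[:,2]>3)
for a0 in range(30,190,20):
    k=(a>a0)&(a<a0+20)&(abs(b)<40)&(P[:,2]>3); print(a0,k.sum(),np.percentile(b[k],[2,98]).round(1),np.percentile(P[k,2],[50,98]).round(1))
im=p["frame"][125:185,365:425,::-1].astype(float)*3
cv2.imwrite("pics/c6.png",cv2.resize(im.clip(0,255).astype(np.uint8),(600,600),interpolation=2))
```

```text
13.8 [-4.52017974  5.31170759 12.88081957] [439.48549935 314.01711094  24.10969249] -0.0007324563181822187 5.677815601229668
2 158 along [-57.  18.  59.] across [-67. -12.  67.]
10 53 along [-15.  23.  55.] across [-14. -11.   9.]
18 109 along [-17.  30.  58.] across [-15.  -3.   9.]
26 50 along [-22.  19.  24.] across [-16. -14.  10.]
34 39 along [-19.  19.  25.] across [-17. -14.  11.]
42 92 along [-22.   9.  25.] across [-18. -11.   6.]
50 64 along [-18.  10.  24.] across [-18.  -5.   8.]
58 32 along [-4.  8. 13.] across [-11.  -4.  13.]
66 36 along [-5.  6. 12.] across [-12.  -3.  15.]
74 38 along [-5.  7. 11.] across [-13.  -4.  14.]
82 30 along [ 0.  9. 12.] across [-13.  -4.  11.]
90 34 along [ 3. 10. 14.] across [-24.   4.  30.]
98 86 along [-10.  10.  14.] across [-29.  -4.  35.]
106 96 along [-11.  10.  14.] across [-36.   4.  42.]
30 1737 [-24.8  32.1] [306.1 405.4]
50 444 [-17.4   7.3] [358.5 408.7]
70 66 [-16.5  23.8] [19.1 23.3]
90 67 [-9.1  5.2] [19.4 23.5]
110 68 [-9.5  6.8] [16.  20.4]
130 63 [-8.8  5.8] [12.7 16.6]
150 58 [-8.2 34.4] [ 8.4 12.9]
170 29 [-28.7   5.9] [6.2 8.8]
```

View pics/c6.png

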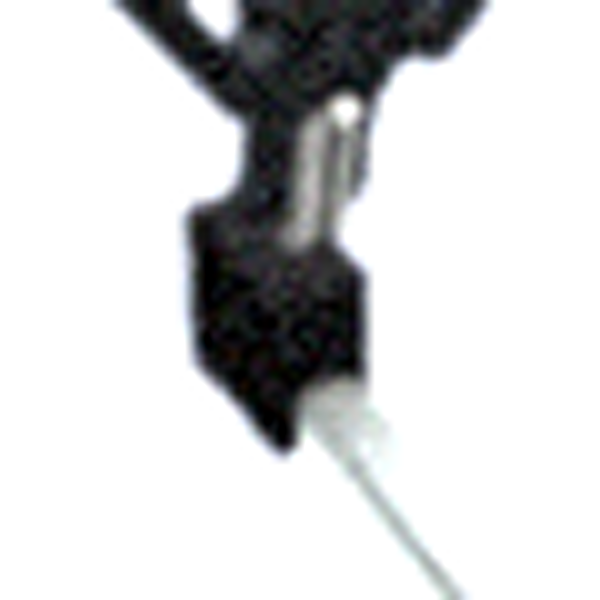

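The crop shows the shut fingers standing inside the outline of the drift's grip block, so the grasp failed even though the drift has barely moved. I'll reopen gently and measure again.

Request:
move_arm:
  delta_pos:
    - [0,0,0]
    - [0,0,0]
    - [0,0,0]
    - [0,0,0]
    - [0,0,0]
    - [0,0,0]
  rot:
    - [0,0,0]
    - [0,0,0]
    - [0,0,0]
    - [0,0,0]
    - [0,0,0]
    - [0,0,0]
  grip: [-0.8,-0.5,-0.2,0.2,0.6,1]
  squeeze: 20

```text
t: 14.4
eef_pos: [437.8, 310.7, 20.9]
tcp_rot: [-0.216, -3.133, 0.001]
contact_force: [-0.2, -0.1, -0.0]
gripper_width: 0.883
finger_force: 0.0
```

```bash
cat > d.py <<'E'
from h import *
p=viewer.grab_frame("scene"); P=cloud(p).reshape(-1,3); s=observe(); print(s["t"],s["contact_force"].round(1),s["eef_pos"].round(1),s["gripper_width"],s["finger_force"])
th=-.145; e=np.array([np.cos(th),np.sin(th)]); n=np.array([-e[1],e[0]])
q=P[:,:2]-[439.2,311.1]; a=q@e; b=q@n
for z0 in range(2,100,8):
    m=(abs(a)<60)&(abs(b)<70)&(P[:,2]>z0)&(P[:,2]<z0+8)
    if m.sum(): print(z0,m.sum(),"along",np.percentile(a[m],[2,50,98]).round(),"across",np.percentile(b[m],[2,50,98]).round())
for a0 in range(70,190,20):
    k=(a>a0)&(a<a0+20)&(abs(b)<40)&(P[:,2]>3)&(P[:,2]<40); print(a0,k.sum(),np.percentile(b[k],[10,50,90]).round(1),np.percentile(P[k,2],[50,98]).round(1))
E
python3 d.py
```

```text
14.45 [-0.5  1.   0.1] [438.  310.7  21. ] 0.9667524067030422 0.0
2 167 along [-56.  17.  58.] across [-66. -10.  66.]
10 65 along [-20.  22.  57.] across [-13.  -8.   8.]
18 109 along [-15.  29.  59.] across [-12.  -1.  12.]
26 54 along [-19.  18.  24.] across [-12.  -9.  12.]
34 49 along [-18.  17.  24.] across [-12. -10.  11.]
42 114 along [-21.   6.  24.] across [-12.  -3.  14.]
50 55 along [-19.   4.  22.] across [-9.  1. 12.]
58 28 along [-10.   4.  10.] across [-49.  36.  41.]
66 48 along [-10.   6.  11.] across [-53.  35.  48.]
74 55 along [-10.   5.  11.] across [-54.  36.  49.]
82 53 along [-11.   5.  12.] across [-54. -43.  48.]
90 49 along [-12.   6.  13.] across [-53.  36.  43.]
98 51 along [-10.   8.  13.] across [-57.  36.  57.]
70 63 [-6.5 -4.1  5.8] [18.6 22.7]
90 73 [-6.7 -3.9  5.9] [18.4 22.7]
110 67 [-6.5 -3.4  5.6] [15.7 20.3]
130 71 [-7.  -2.3  5.1] [12.  16.3]
150 60 [-6.7 -0.8  6.1] [ 7.4 11.5]
170 25 [-8.1  0.6  5.7] [6. 8.]
```

Run:
```python
from h import *
p=viewer.grab_frame("scene"); s=observe()
for z in (13,26,58): print(z,[np.round(px(p,[438+43*sg*.14,310.7+43*sg*.99,z]),1) for sg in(-1,1)])
f=p["frame"][90:200,330:460,::-1].astype(float); im=(255*(f/255)**.5).clip(0,255).astype(np.uint8)
dd=p["depth"][90:200,330:460]; d8=np.where(dd>0,((dd-900)/300*255).clip(0,255),0).astype(np.uint8)
cv2.imwrite("pics/c7.png",np.hstack([cv2.resize(im,(390*1,330),interpolation=2),cv2.applyColorMap(cv2.resize(d8,(390,330),interpolation=0),2)]))
```

```text
13 [array([376. , 164.7]), array([407. , 155.2])]
26 [array([376.4, 160.3]), array([407.6, 150.9])]
58 [array([377.2, 149.3]), array([408.9, 140. ])]
```

View pics/c7.png

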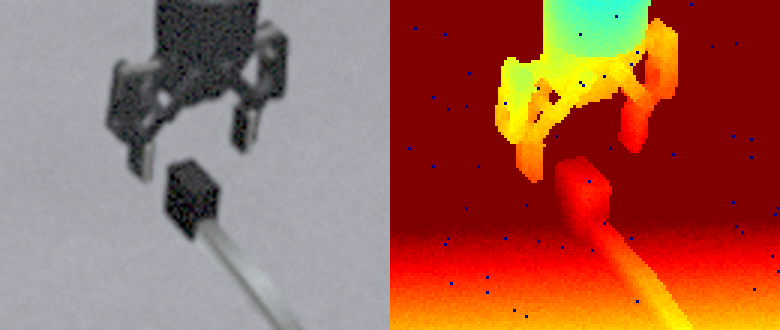

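The picture shows the open fingertips at about (145,180) and (240,150), just above the block's top. They are really about 56 mm high, so the tips sit roughly 30 mm higher than the TCP reading implies. I'll go down about 30 mm further, watching the force.

Request:
move_arm:
  delta_pos:
    - [-0.5,0.5,10]
    - [-0.5,0.5,20]
    - [-0.5,0.5,24]
    - [-0.5,0.5,24]
  rot:
    - [0,0,0]
    - [0,0,0]
    - [0,0,0]
    - [0,0,0]
  grip: [1,1,1,1]

```text
t: 14.9
eef_pos: [437.7, 310.8, -4.0]
tcp_rot: [-0.216, -3.132, 0.002]
contact_force: [-0.1, 0.3, -0.2]
gripper_width: 1.001
finger_force: 0.0
```

```bash
python3 d.py | head -12
```

```text
14.95 [-0.2  0.8 -0.3] [438.1 311.1  -3.4] 1.0020562623841744 0.0
2 155 along [-50.  14.  59.] across [-66. -10.  66.]
10 60 along [-22.  23.  59.] across [-12.  -8.  10.]
18 111 along [-16.  28.  59.] across [-12.  -1.  11.]
26 51 along [-20.  19.  25.] across [-12. -10.  11.]
34 67 along [-17.   8.  24.] across [-50.  -9.  43.]
42 145 along [-22.   6.  24.] across [-55.  -1.  48.]
50 113 along [-18.   4.  20.] across [-58.   0.  48.]
58 53 along [-9.  5. 12.] across [-58. -45.  55.]
66 47 along [-8.  5. 10.] across [-58.  40.  52.]
74 44 along [-10.   6.  12.] across [-59.  43.  62.]
82 85 along [-11.   9.  14.] across [-67. -41.  68.]
```

Request:
move_arm:
  delta_pos:
    - [0,0,7]
    - [0,0,7]
    - [0,0,7]
    - [0,0,7]
    - [0,0,7]
    - [0,0,7]
    - [0,0,7]
    - [0,0,7]
    - [0,0,7]
  rot:
    - [0,0,0]
    - [0,0,0]
    - [0,0,0]
    - [0,0,0]
    - [0,0,0]
    - [0,0,0]
    - [0,0,0]
    - [0,0,0]
    - [0,0,0]
  grip: [1,-1,-1,-1,-1,-1,-1,-1,-1]
  squeeze: 100

```text
t: 15.85
eef_pos: [439.3, 311.7, -9.0]
tcp_rot: [0.216, 3.133, 0.001]
contact_force: [0.3, 0.1, 6.0]
gripper_width: 0.283
finger_force: 99.0
```

```bash
python3 - <<'E'
from h import *
go(521,250,40,0)
E
python3 d.py
```

```text
t 15.85 pos [439.3 311.7  -9. ] yaw 1.433 F [0.3 0.1 6. ] ->d [-89.5 -49.9 -49. ] rz 1.433 z-axis [ 1.e-03  8.e-04 -1.e+00]
15.9 [-0.8  0.5  5.7] [439.3 311.8  -9. ] 0.2888127071045684 98.95166158676147
2 182 along [-55.  14.  58.] across [-67. -13.  68.]
10 53 along [-5. 28. 58.] across [-14.  -8.   8.]
18 99 along [ 5. 32. 58.] across [-20.  -2.   7.]
26 47 along [-5. 18. 25.] across [-26. -12.  13.]
34 67 along [-5. 13. 24.] across [-27. -13.  23.]
42 100 along [-9. 11. 24.] across [-27.  -2.  24.]
50 86 along [-12.   6.  22.] across [-26.   3.  21.]
58 44 along [-7. 10. 14.] across [-31.  14.  35.]
66 107 along [-10.   9.  14.] across [-44. -10.  42.]
74 95 along [-10.  10.  14.] across [-49.  13.  48.]
82 103 along [-11.  10.  17.] across [-53. -17.  49.]
90 112 along [-13.  11.  18.] across [-56.   1.  54.]
98 112 along [-6. 11. 18.] across [-61.   2.  58.]
70 73 [-7.4 -4.6  5.3] [18.6 22.4]
90 70 [-7.3 -4.8  5.6] [18.1 21.8]
110 73 [-6.4 -3.4  7.4] [15.1 20.5]
130 69 [-6.3 -0.8  6.9] [11.9 16. ]
150 60 [-6.1 -0.7  6.5] [ 7.5 11.2]
170 27 [-5.7  0.   7.1] [5.8 8.5]
```

Gripped (width 0.29, 99 N). Next I lift, swing to line up with the slot and check.

Request:
move_arm:
  delta_pos:
    - [0,0,-30]
    - [-20,-10,-55]
    - [-83,-30,-55]
    - [-83,-30,-55]
    - [-83,-30,-55]
    - [-83,-30,-55]
    - [-83,-30,-55]
    - [-83,-30,-55]
    - [-83,-30,-55]
    - [-83,-30,-55]
  rot:
    - [0,0,0.14]
    - [0,0,0.28]
    - [0,0,0.42]
    - [0,0,0.56]
    - [0,0,0.7]
    - [0,0,0.84]
    - [0,0,0.98]
    - [0,0,1.12]
    - [0,0,1.27]
    - [0,0,1.417]
  grip: [-1,-1,-1,-1,-1,-1,-1,-1,-1,-1]

```text
t: 16.9
eef_pos: [515.8, 269.8, 44.2]
tcp_rot: [-2.21, -2.232, 0.004]
contact_force: [0.2, -0.7, -2.8]
gripper_width: 0.29
finger_force: 98.7
```

Request:
move_arm:
  delta_pos:
    - [0,0,0]
    - [0,0,0]
    - [0,0,0]
  rot:
    - [0,0,0]
    - [0,0,0]
    - [0,0,0]
  grip: [-1,-1,-1]

```text
t: 17.2
eef_pos: [516.5, 270.1, 45.0]
tcp_rot: [-2.201, -2.241, 0.001]
contact_force: [-1.0, 0.6, -2.8]
gripper_width: 0.29
finger_force: 98.7
```

```bash
cat > e.py <<'E'
from h import *
def look(zb):
  for n in ("scene","top"):
    p=viewer.grab_frame(n); P=cloud(p).reshape(-1,3)
    for y0 in range(70,280,20):
        k=(abs(P[:,0]-518)<40)&(P[:,1]>y0)&(P[:,1]<y0+20)&(P[:,2]>zb-6)&(P[:,2]<zb+25)
        if k.sum()>3: print(n,y0,k.sum(),"x",np.percentile(P[k,0],[4,96]).round(1),"y",P[k,1].min().round(1),"z",np.percentile(P[k,2],[5,50,98]).round(1))
    k=(abs(P[:,0]-521)<45)&(abs(P[:,1]-32)<45)&(P[:,2]>95)&(P[:,2]<160); print(n,"tool head top",np.percentile(P[k,2],98) if k.sum() else None)
E
python3 - <<'E'
from e import *
go(517.5,270,2.5,0.016); look(50)
E
```

```text
t 17.2 pos [516.5 270.1  45. ] yaw 0.018 F [-1.   0.6 -2.8] ->d [-0.1  1.  42.5] rz 0.002 z-axis [-8.e-04 -3.e-04 -1.e+00]
scene 90 72 x [513.1 527.7] y 90.6 z [54.3 60.3 64.7]
scene 110 71 x [512.8 526.8] y 110.2 z [55.2 63.  67.1]
scene 130 89 x [512.4 527.7] y 130.1 z [55.5 66.6 71.8]
scene 150 90 x [513.3 526.9] y 150.5 z [56.  70.3 74.4]
scene 170 85 x [512.7 526.6] y 170.0 z [55.6 70.9 74.6]
scene 190 83 x [511.4 525.7] y 190.2 z [56.4 70.5 74.4]
scene 210 82 x [511.6 525.7] y 210.5 z [55.2 68.7 74.9]
scene 230 90 x [509.3 529.6] y 230.5 z [55.8 69.  74.9]
scene 250 41 x [527.4 531.6] y 251.0 z [56.2 63.  74.3]
scene 270 25 x [526.7 530.1] y 271.6 z [56.1 61.7 70.3]
scene tool head top 144.36045303831193
top 90 63 x [511.6 525.5] y 91.5 z [57.8 60.5 64.2]
top 110 63 x [511.2 525.1] y 111.2 z [60.9 64.2 67.1]
top 130 63 x [511.  524.3] y 130.8 z [63.9 68.  71.6]
top 150 71 x [510.4 523.7] y 150.2 z [55.8 71.4 74.5]
top 170 61 x [510.  523.9] y 170.0 z [57.2 72.3 74.9]
top 190 61 x [509.7 523.8] y 190.0 z [60.6 73.  74.8]
top 210 53 x [509.2 521.4] y 210.0 z [64.6 72.8 74.7]
top 230 57 x [504.2 524.2] y 230.3 z [57.3 72.3 74.7]
top 250 5 x [502.5 503.4] y 250.5 z [61.4 63.5 67.4]
top tool head top 145.09771443867857
```

Request:
move_arm:
  delta_pos:
    - [0,0.4,30]
    - [0,0.4,40]
    - [0,0.4,42]
    - [0,0.4,42]
  rot:
    - [0,0,0]
    - [0,0,0]
    - [0,0,0]
    - [0,0,0]
  grip: [-1,-1,-1,-1]

```text
t: 17.7
eef_pos: [516.9, 270.1, 3.3]
tcp_rot: [-2.203, -2.239, 0.001]
contact_force: [0.4, -0.2, -1.2]
gripper_width: 0.288
finger_force: 98.6
```

Request:
move_arm:
  delta_pos:
    - [-10,0,0]
    - [-20,0,0]
    - [-30,0,0]
    - [-40,0,0]
    - [-48,0,0]
    - [-55,0,0]
    - [-55,0,0]
  rot:
    - [0,0,0]
    - [0,0,0]
    - [0,0,0]
    - [0,0,0]
    - [0,0,0]
    - [0,0,0]
    - [0,0,0]
  grip: [-1,-1,-1,-1,-1,-1,-1]

```text
t: 18.4
eef_pos: [518.2, 214.2, 3.5]
tcp_rot: [2.205, 2.238, -0.0]
contact_force: [0.5, 0.7, -1.8]
gripper_width: 0.288
finger_force: 98.6
```

Run:
```python
from e import *
go(520,127,0.5,0.016); look(11)
```

```text
t 18.4 pos [518.2 214.2   3.5] yaw 0.015 F [ 0.5  0.7 -1.8] ->d [-87.2   0.5   3. ] rz -0.001 z-axis [-1.e-04 -1.e-04 -1.e+00]
scene 70 174 x [514.1 556.4] y 70.1 z [ 8.6 11.4 28.9]
scene 90 154 x [489.4 553. ] y 90.1 z [ 8.3 19.6 32.9]
scene 110 95 x [513.6 528. ] y 110.1 z [14.3 30.  34.6]
scene 130 90 x [513.6 527.5] y 130.6 z [15.  30.3 34.2]
scene 150 90 x [512.9 527.4] y 150.0 z [14.6 29.5 34.2]
scene 170 90 x [513.2 526.8] y 170.2 z [14.2 30.6 35.2]
scene 190 64 x [517.7 534.3] y 190.2 z [16.2 25.  35.8]
scene 210 25 x [528.5 533.8] y 211.4 z [15.1 21.  28.7]
scene 230 7 x [528.1 532.1] y 230.1 z [16.6 18.8 25.2]
scene tool head top 144.58620905932943
top 70 269 x [481.4 553.9] y 71.1 z [ 7.5  9.8 28.8]
top 90 132 x [482.1 553.4] y 90.6 z [ 7.4 10.6 32.1]
top 110 62 x [511.5 523.6] y 110.1 z [16.7 31.1 34.7]
top 130 60 x [511.  523.6] y 130.2 z [20.5 31.7 34.4]
top 150 59 x [510.9 524. ] y 150.1 z [21.7 31.5 34.4]
top 170 69 x [509.8 524.8] y 170.4 z [24.9 31.4 34.8]
top 190 9 x [504.1 505.5] y 190.1 z [18.2 21.5 35.2]
top tool head top 145.51339306353438
```

Request:
move_arm:
  delta_pos:
    - [0,0.3,1.5]
    - [0,0.3,1.5]
  rot:
    - [0,0,0]
    - [0,0,0]
  grip: [-1,-1]

```text
t: 18.7
eef_pos: [518.3, 215.6, 1.7]
tcp_rot: [-2.203, -2.24, 0.0]
contact_force: [-0.4, 0.6, -2.3]
gripper_width: 0.293
finger_force: 98.6
```

Request:
move_arm:
  delta_pos:
    - [0,0,1]
    - [0,0,1]
  rot:
    - [0,0,0]
    - [0,0,0]
  grip: [-1,-1]

```text
t: 18.9
eef_pos: [518.5, 215.6, 0.9]
tcp_rot: [2.203, 2.24, 0.0]
contact_force: [-1.2, -0.2, -2.2]
gripper_width: 0.288
finger_force: 98.8
```

Request:
move_arm:
  delta_pos:
    - [0,0,0.7]
    - [0,0,0.7]
  rot:
    - [0,0,0]
    - [0,0,0]
  grip: [-1,-1]

```text
t: 19.1
eef_pos: [518.7, 215.5, 0.5]
tcp_rot: [2.203, 2.239, 0.001]
contact_force: [0.1, 1.2, 1.4]
gripper_width: 0.289
finger_force: 99.2
```

Request:
move_arm:
  delta_pos:
    - [-5,0,0]
    - [-10,0,0]
    - [-15,0,0]
    - [-20,0,0]
    - [-25,0,0]
    - [-30,0,0]
    - [-33,0,0]
    - [-36,0,0]
  rot:
    - [0,0,0]
    - [0,0,0]
    - [0,0,0]
    - [0,0,0]
    - [0,0,0]
    - [0,0,0]
    - [0,0,0]
    - [0,0,0]
  grip: [-1,-1,-1,-1,-1,-1,-1,-1]

```text
t: 19.9
eef_pos: [519.7, 181.9, 1.0]
tcp_rot: [-2.2, -2.238, -0.009]
contact_force: [-0.8, 12.5, 5.3]
gripper_width: 0.289
finger_force: 99.7
```

Request:
move_arm:
  delta_pos:
    - [-3,0,0]
    - [-6,0,0]
    - [-9,0,0]
    - [-12,0,0]
    - [-15,0,0]
  rot:
    - [0,0,0]
    - [0,0,0]
    - [0,0,0]
    - [0,0,0]
    - [0,0,0]
  grip: [-1,-1,-1,-1,-1]

```text
t: 20.4
eef_pos: [520.1, 166.2, 1.0]
tcp_rot: [-2.201, -2.239, -0.007]
contact_force: [0.1, 8.8, 4.7]
gripper_width: 0.29
finger_force: 99.8
```

Request:
move_arm:
  delta_pos:
    - [-3,0,0]
    - [-6,0,0]
    - [-9,0,0]
    - [-12,0,0]
    - [-15,0,0]
    - [-18,0,0]
  rot:
    - [0,0,0]
    - [0,0,0]
    - [0,0,0]
    - [0,0,0]
    - [0,0,0]
    - [0,0,0]
  grip: [-1,-1,-1,-1,-1,-1]

```text
t: 21.0
eef_pos: [520.4, 147.5, 1.0]
tcp_rot: [-2.202, -2.239, -0.006]
contact_force: [-0.2, 7.9, 5.1]
gripper_width: 0.288
finger_force: 99.9
```

Request:
move_arm:
  delta_pos:
    - [-3,0,0]
    - [-6,0,0]
    - [-9,0,0]
    - [-12,0,0]
    - [-15,0,0]
    - [-18,0,0]
    - [-19,0,0]
    - [-19,0,0]
  rot:
    - [0,0,0]
    - [0,0,0]
    - [0,0,0]
    - [0,0,0]
    - [0,0,0]
    - [0,0,0]
    - [0,0,0]
    - [0,0,0]
  grip: [-1,-1,-1,-1,-1,-1,-1,-1]

```text
t: 21.8
eef_pos: [520.7, 127.8, 1.0]
tcp_rot: [-2.203, -2.239, -0.004]
contact_force: [0.6, 3.9, 5.1]
gripper_width: 0.286
finger_force: 99.9
```

Run:
```python
from e import *
go(520,127,0.5,0.016); 
p=viewer.grab_frame("scene"); P=cloud(p).reshape(-1,3)
for z0 in range(80,160,4):
        m=(abs(P[:,0]-520)<45)&(abs(P[:,1]-32)<32)&(P[:,2]>z0)&(P[:,2]<z0+4); q=P[m]
        if len(q): print(z0,len(q),(q[:,:2].min(0)).round(1),q[:,:2].max(0).round(1))
```

```text
t 21.8 pos [520.7 127.8   1. ] yaw 0.016 F [0.6 3.9 5.1] ->d [-0.8 -0.7  0.5] rz 0.0 z-axis [ 0.0017  0.002  -1.    ]
80 65 [496.7   3.6] [552.9  62.9]
84 135 [504.3   4.7] [552.1  62.2]
88 4 [503.8  13.2] [550.6  40.1]
92 4 [536.7  21.2] [543.5  53.7]
96 29 [514.1   9.8] [547.3  48.1]
100 106 [496.   8.] [546.8  58.8]
104 93 [504.3   8. ] [548.4  55.3]
108 32 [513.7  17.7] [541.1  51.4]
112 31 [514.2  17.5] [541.3  51.5]
116 39 [512.5  17.5] [540.4  52.7]
120 26 [514.4  17.7] [539.1  52.3]
124 29 [514.2  17.6] [542.3  51.9]
128 35 [511.5  17.4] [539.6  47.8]
132 36 [511.8  17.5] [541.4  51.4]
136 37 [512.1  16.2] [540.5  52.4]
140 29 [511.4  17.9] [541.2  48.8]
144 43 [503.7  17. ] [540.   53.3]
148 107 [503.6  17.8] [539.1  51.2]
152 30 [509.9  26.3] [530.6  42.4]
```

Risen 10 mm and upright. I'll nudge 2 mm further, release and retreat straight up.

Request:
move_arm:
  delta_pos:
    - [-2,0,0]
    - [-2,0,0]
    - [-1.5,0,-0.3]
    - [-1.5,0,-0.3]
    - [-1.5,0,-0.3]
    - [-1.5,0,-0.3]
    - [-1.5,0,-0.3]
    - [-1.5,0,-0.3]
    - [-1.5,0,-0.3]
    - [-1.5,0,-0.3]
  rot:
    - [0,0,0]
    - [0,0,0]
    - [0,0,0]
    - [0,0,0]
    - [0,0,0]
    - [0,0,0]
    - [0,0,0]
    - [0,0,0]
    - [0,0,0]
    - [0,0,0]
  grip: [-1,-1,-1,-0.3,0,0.4,1,1,1,1]
  squeeze: 20

```text
t: 22.85
eef_pos: [519.9, 125.8, 0.5]
tcp_rot: [-2.204, -2.239, -0.0]
contact_force: [-0.1, -0.6, -0.4]
gripper_width: 1.001
finger_force: 0.0
```

Request:
move_arm:
  delta_pos:
    - [0,0,-15]
    - [0,0,-40]
    - [0,0,-80]
    - [20,0,-120]
    - [60,0,-150]
    - [60,0,-150]
    - [60,0,-150]
  rot:
    - [0,0,0]
    - [0,0,0]
    - [0,0,0]
    - [0,0,0]
    - [0,0,0]
    - [0,0,0]
    - [0,0,0]
  grip: [1,1,1,1,1,1,1]

```text
t: 23.55
eef_pos: [519.3, 186.6, 151.2]
tcp_rot: [2.2, 2.24, 0.002]
contact_force: [0.3, -0.1, -0.5]
gripper_width: 0.998
finger_force: 0.0
```

Run:
```python
from e import *
go(520,127,0.5,0.016); 
p=viewer.grab_frame("scene"); P=cloud(p).reshape(-1,3)
for z0 in (96,100,104,120,140,144,148,152):
        m=(abs(P[:,0]-520)<45)&(abs(P[:,1]-32)<32)&(P[:,2]>z0)&(P[:,2]<z0+4); q=P[m]
        if len(q): print(z0,len(q),(q[:,:2].min(0)).round(1),q[:,:2].max(0).round(1))
for z0 in range(2,70,8):
        m=(abs(P[:,0]-520)<40)&(P[:,1]>102)&(P[:,1]<170)&(P[:,2]>z0)&(P[:,2]<z0+8); q=P[m]
        if len(q): print("g",z0,len(q),(q[:,:2].min(0)).round(1),q[:,:2].max(0).round(1))
cv2.imwrite("pics/c8.png",cv2.resize(p["frame"][130:260,250:400,::-1],(750,600)[0:2],interpolation=2))
```

```text
t 23.55 pos [519.3 186.6 151.2] yaw 0.018 F [ 0.3 -0.1 -0.5] ->d [-59.6  -0.7 150.7] rz 0.002 z-axis [ 1.9e-03  1.0e-04 -1.0e+00]
96 37 [516.4   8.6] [547.1  53.6]
100 97 [499.6   8.8] [547.7  59.3]
104 102 [497.9   8.1] [547.6  57.7]
120 28 [512.6  18.3] [540.2  51.4]
140 34 [512.5  17.5] [541.2  52.1]
144 38 [510.4  17. ] [540.3  53.2]
148 108 [504.3  17.3] [539.3  52.5]
152 32 [514.5  25.1] [528.6  42.2]
g 2 37 [487.1 103. ] [558.4 169.7]
g 10 39 [526.8 102.3] [535.  145.4]
g 18 47 [526.4 102.5] [535.6 145.2]
g 26 52 [510.6 102.1] [535.9 145.6]
g 34 53 [509.9 102.2] [535.  147.6]
g 42 61 [509. 102.] [535.8 147.1]
g 50 84 [506.1 102.1] [535.4 146.9]
g 58 153 [508.2 102.1] [536.1 145.8]
```

View pics/c8.png

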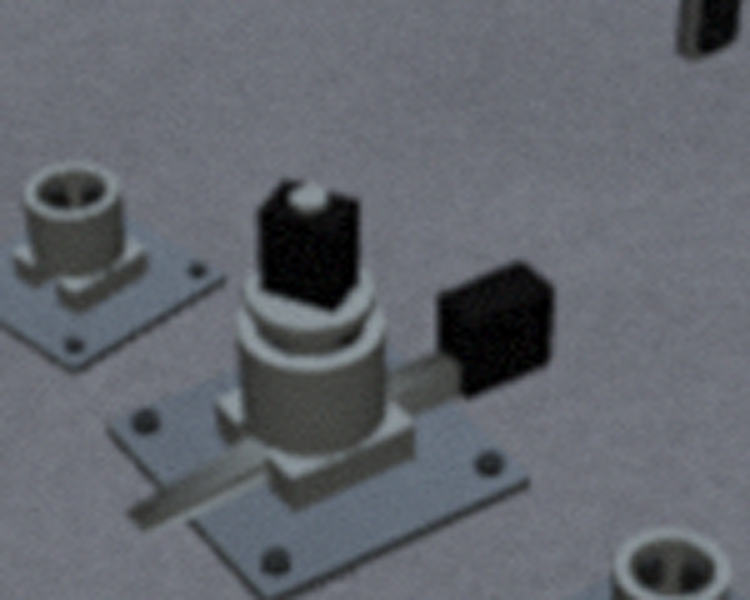

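The picture shows the drift through the slot, with its grip at (495,325) and its tip at (150,515). The tool stands upright with its collar (310,310) about 10 mm clear of the rim, and the gripper is well away. I'm handing the job in.

```bash
python3 -c "
from h import *
print(order.close_job())"
```

```text
the job is handed in; nothing more can be done
None
```

The job is handed in, no verdict came back: the tool was pressed home, then freed with the drift, and the last picture shows it upright on the drift with its collar about 10 mm above the rim. The first drift grasp missed and I repeated it.

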